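# Set the drill speed dial to the fourth click and start it

## Robot

A 6-joint arm with a two-finger parallel gripper is mounted at the origin on the work surface. World frame = base frame: x ahead of the robot, y to its left, z up, the work surface at z = 0. Lengths are in mm, angles in rad, forces in N, time in s.
With the tool pointing down it reaches from about 350 to 925 mm from the base axis. Payload 6.4 kg.
Tool frame: the origin (TCP) lies midway between the tips of the shut fingers; the grasp point (between the pads) lies 19 mm behind it (grip_point_offset is the distance from the TCP to the grasp point, in mm); z points along the fingers, x is the direction in which the jaws open and shut, and the axes are right-handed (so a half turn about z gives the same grasp; the last joint's range is limited). The gripper opens to 85 mm and grips with 20 to 120 N. Pads are 22 mm wide; open, the fingers measure 114 mm over their backs; the gripper's body (76 mm by 85 mm) begins 54 mm behind the grasp point. The pads swing forward as they close: fully open they stand 13 mm farther back than shut.
Start: joints at [0.964, 0.245, 1.558, -0, 1.339, -0.174], TCP at [272.618, 590.079, 231.29] pointing down, gripper open.
Joint ranges: [-3.13, 3.13], [-1.02, 2.26], [0.13, 2.54], [-0.95, 4.09], [0.21, 2.88], [-2.74, 2.74]. Speed limits (rad/s): [2.57, 2.57, 3.14, 3.14, 3.14, 3.14].

## Interface

Orientations are given as a rotation vector (axis times angle).
In Python, from rig import get_obs, get_image, camera_model, close_job, grip_point_offset gives the robot as it stands. The module is installed in compiled form; this text tells all that it offers.
- The arm moves only by the tool move_arm, never from a script. Its argument "moves" is a list of rows, each a list of 3 entries, a list of its own where there are three numbers: the shift along the world's x, y, z in cm, then the turn, a rotation vector about the world's x, y, z in rad, then the closure in counts, from 0 (fully open) to 255 (shut). In form: [[[x, y, z], [ax, ay, az], jaw], ...]. A call has 1 to 10 rows; each row is the pose to reach, as a shift and turn from the pose commanded when the call began; what a row does not reach only later rows make up. A row lasts 1/8 s, in which the tool goes at most 62.5 mm and 10.7 degrees, less where a joint would pass 70% of its speed; a pose out of reach is approached as far as the arm can. A call with a gripper value outside its range is refused whole. The fingers move at their own pace and stop on an object; "squeeze" is the grip in N (left out, the last holds). Time passes only in rows, so rows that repeat a pose let the fingers close. It gives the time, the measured TCP pose, the force and the opening at its end, in the units of the state.
- get_obs(): the state, without advancing time (a new reading comes with each control period).
- get_image(name): name is "scene" or "top"; returns (picture, depth): 480x640x3 uint8, red, green, blue; 480x640 float32, mm along the optical axis (not along the pixel's ray), 0 where there is no reading.
- camera_model(name): a dict with "camera_matrix" (3x3 intrinsics, pixels), "rvec" (rotation vector, rad) and "tvec" (3), from world to camera coordinates, as OpenCV has them. Camera axes: x right, y down, z forward; pixel columns grow to the right and rows downward; lengths in mm; the calibration is good to about 2 mm. A picture is of the moment at which its call begins. camera_model takes no time and is no camera call.
- close_job(): hands the job in, once; it reports no verdict.
The state is a dict: "clock": time; "qpos": joint angles; "qd": joint speeds; "tau": joint torques, N m; "tool_pos": TCP position; "ee_rot": TCP orientation; "contact_force": force on the tool from outside, world axes, zero at the start; "torque": the same for the moment, N m; "opening": opening from 0.0 (shut) to 1.0 (fully open).
Only numpy, scipy, OpenCV 4.12 (cv2) and the standard library are available. Lean on these libraries where they do the work, as an engineer would, in place of code of your own. Each camera call takes 0.05 s, during which the arm holds its last target. There are 200 camera calls.

## Task

Set the speed of the pearl-drill control unit: turn the black dial anticlockwise (seen from above) until it reaches its end stop, without forcing it against the stop, then turn it clockwise exactly four clicks from there, counting them by feel, and let go of it. Then gently press the green start button all the way in and let it come back up. Leave the tray, the jar and the ring box where they are.

Things in the scene. Friction and masses are not known exactly. Their poses are not given: they have to be found in the camera images.
- unit: grey control unit with aluminium top panel, fixed to the bench, 160 mm (its x) by 210 mm (its y) by 70 mm high (its top panel 72 mm at most); origin at the centre of its underside, z up. The dial's vertical axis passes through (0, +45 mm) of it, the green button's through (0, -60 mm).
- dial_grip (a point): point on the vertical axis of the black bar dial, 105 mm above the bench, at the height to grip. The dial is a skirt 48 mm across with a straight grip bar 44 mm long, 14 mm thick, flat sides free from 80 to 117 mm above the bench. x axis along the bar towards the end with the white line, z up. The bar starts at various angles.
- dial: the dial's frame: origin on its axis at the panel, x along the bar to the white line. It clicks into notches UNEVENLY spaced, 24 to 34 degrees apart, unmarked. It resists (0.1 to 0.4 N m) on leaving a notch, gives about half way and is pulled into the next; let go, it settles in the nearer notch. It starts two to four notches from the stop; six clicks (about 170 degrees) to the far end.
- dial_mark (a point): white line on top of the dial's bar, 18 mm from its axis, 117 mm above the bench; x outwards along the bar. Anticlockwise the dial ends at a sprung stop 4 degrees past the last notch (zero): resistance there jumps above 0.5 N m; let go, it returns to notch zero, from which clicks count. More than 15 degrees past zero is forcing it. Grip the bar firmly (about 60 N).
- start_top (a point): centre of the top of the round green push button, 28 mm across, in a black housing on the unit's panel; z up
- start (a joint): travel of the green button in m: 0 up, 0.006 fully in; springs back by itself; 5 N holds it fully in, more than 35 N is too hard
- tray: bystander: loose white plastic tray, 100 by 80 by 22 mm, with pearls; origin at the centre of its underside
- jar: bystander: loose amber glass jar with brass cap, 48 mm across, 60 mm high; origin at the centre of its underside
- ringbox: bystander: loose dark red ring box, 56 by 56 by 43 mm; origin at the centre of its underside

How it is judged (in metres and radians):
On the way, in this order (a step that is already met when the one before it is completed fails the run):
1. the dial is turned anticlockwise to its stop and meets it (3.5 degrees or more past notch zero) (x of dial_mark in the frame of unit below -0.005 m and y of dial_mark in the frame of unit above 0.046 m and angle between the x axis of dial_mark and the x axis of unit, either way round below 0.375 rad), for 0.1 s.
2. the dial is in the fourth notch clockwise from the stop and let go (x of dial_mark in the frame of unit above 0.005 m and y of dial_mark in the frame of unit above 0.048 m and angle between the x axis of dial_mark and the x axis of unit, either way round between 0.489 and 0.768 rad and contact force between the fingers and dial below 0.1 N), for 0.3 s.
3. with the dial so set, the start button is pressed in (4.5 mm or more) (x of dial_mark in the frame of unit above 0.005 m and y of dial_mark in the frame of unit above 0.048 m and angle between the x axis of dial_mark and the x axis of unit, either way round between 0.489 and 0.768 rad and value of joint start above 0.0045 m), for 0.05 s.
At the end, for the whole second after the job is handed in: the dial rests in the fourth notch clockwise from its stop (within 8 degrees), let go and still, and the start button is up again (within 1.5 mm) (x of dial_mark in the frame of unit above 0.005 m and y of dial_mark in the frame of unit above 0.048 m and angle between the x axis of dial_mark and the x axis of unit, either way round between 0.489 and 0.768 rad and value of joint start below 0.0015 m and angular speed of dial below 0.3 rad/s); the robot touches nothing.
It fails at once if the dial is forced more than 15 degrees past notch zero against its stop (x of dial_mark in the frame of unit below -0.004 m and y of dial_mark in the frame of unit below 0.0481 m).
It fails at once if the start button is pressed with more than 35 N (contact force between the fingers and start above 35 N).
It fails at once if the tray is moved by more than 20 mm (distance of tray from where it was at the start of the episode above 0.02 m).
It fails at once if the jar is moved by more than 20 mm (distance of jar from where it was at the start of the episode above 0.02 m).
It fails at once if the ringbox is moved by more than 20 mm (distance of ringbox from where it was at the start of the episode above 0.02 m).
It also fails if it takes over 72 s, if anything falls off the work surface, if the arm or the gripper's body presses on something with over 40 N, if the wrist force passes 120 N, or if a joint passes its speed limit or range.

## Working session

There is one attempt and no reset: what is moved stays moved. The work goes in short steps, Python scripts to look and compute and a tool call to move; the robot and the scene stay as the last step left them, time stands still between calls to the robot, and variables do not carry over. Pictures are saved under pics/ and viewed, on a budget of 10 in all, crops included, one or two more only if the job needs it, and the job is handed in when it is done.

Besides the shell and the picture viewer there is one more tool, called after ">>>" in YAML: its name, and indented under it one key for each argument. move_arm: Moves the arm, as the interface text tells. Its arguments: {"type":"object","properties":{"moves":{"type":"array"},"squeeze":{"type":"number"}},"required":["moves"]}

```bash
mkdir -p pics; cat > h.py <<'E'
import numpy as np, cv2
from rig import *
def snap(n,f):
    im,d=get_image(n); cv2.imwrite(f'pics/{f}.png',im[:,:,::-1]); np.save(f'pics/{f}.npy',d); return im,d
def world(n,u,v,z):  # pixel ray meets plane z
    m=camera_model(n); K=np.array(m['camera_matrix']); R=cv2.Rodrigues(np.array(m['rvec'],float))[0]; t=np.array(m['tvec'],float).ravel()
    r=R.T@np.linalg.inv(K)@[u,v,1]; c=-R.T@t; return c+r*(z-c[2])/r[2]
E
python3 - <<'E'
from h import *
snap('top','t0'); snap('scene','s0')
o=get_obs(); print(o, grip_point_offset)
E
```

```text
{'clock': 0.1, 'qpos': array([ 9.63895214e-01,  2.45774574e-01,  1.55892472e+00,  1.73347837e-05,
        1.33870264e+00, -1.74091531e-01]), 'qd': array([ 0.00264624, -0.00262795, -0.00431798,  0.00186263, -0.00078174,
        0.00012191]), 'tau': array([-8.10321417e-04, -4.30671287e+01, -3.27129400e+01, -1.66731907e-04,
        2.85437243e-03, -1.22165233e-05]), 'tool_pos': array([272.31183987, 589.64040595, 230.25358472]), 'ee_rot': array([ 2.64604430e+00,  1.69226825e+00, -2.63289277e-03]), 'contact_force': array([0.57103356, 0.69165418, 0.31981167]), 'torque': array([-0.03240233,  0.00222268,  0.01148789]), 'opening': 0.9985390876945096} 18.700000000000003
```

View pics/t0.png

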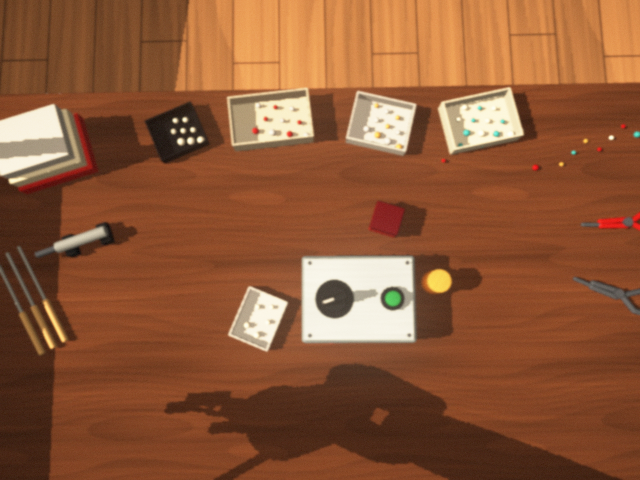

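View pics/s0.png

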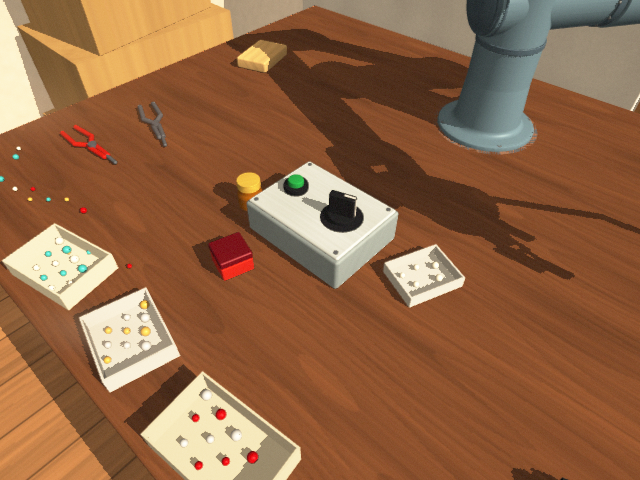

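The top view shows the unit at about (303..414, 257..342), with the dial near (334,299) and the button near (393,298). The ring box is at (387,219), the jar at (439,281) and the tray at (259,318). I'll enlarge the unit next.

```bash
python3 - <<'E'
from h import *
im=cv2.imread('pics/t0.png'); c=im[245:355,290:450]; cv2.imwrite('pics/t0c.png',cv2.resize(c,(800,550),interpolation=cv2.INTER_CUBIC))
print(camera_model('top'))
for n,u,v,z in [('TL',303,257,71),('TR',414,257,71),('BR',415,342,71),('BL',303,342,71),('btn',393,298,85),('jar',439,281,60),('ring',387,219,43),('tray',259,318,22)]: print(n,world('top',u,v,z).round(1))
d=np.load('pics/t0.npy'); c=world('top',0,0,1e9)
print(d[298,393],d[320,380],d[299,330],d[400,600])
E
```

```text
{'camera_matrix': array([[534.45028903,   0.        , 321.88042167],
       [  0.        , 534.45028903, 238.54936714],
       [  0.        ,   0.        ,   1.        ]]), 'rvec': array([ 2.13394651, -2.17543972,  0.13756192]), 'tvec': array([ 32.59047683, 633.7985245 , 981.31786068])}
TL [596.7  55.9  71. ]
TR [ 592.8 -149.    71. ]
BR [ 438.4 -144.5   71. ]
BL [442.3  58.2  71. ]
btn [ 518.1 -105.7   85. ]
jar [ 548.2 -195.4   60. ]
ring [ 669.4 -105.1   43. ]
tray [486.  143.5  22. ]
955.1527 971.6798 932.6094 1020.5059
```

View pics/t0c.png

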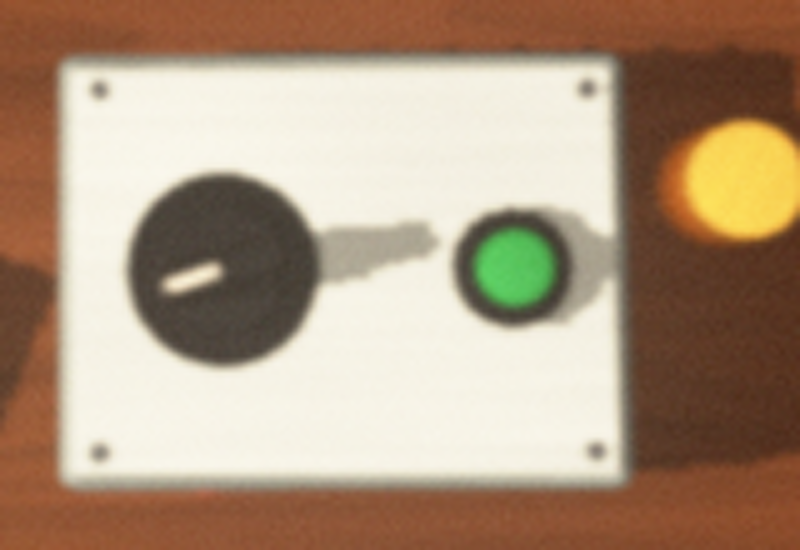

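The crop shows the white line from (165,288) to (218,268), the skirt centre at (223,270) and the green cap centred at (515,267). The screws are at (100,90), (587,88), (597,452) and (99,453).

```bash
python3 - <<'E'
from h import *
def w(x,y,z): return world('top',(x+.5)/5-.5+290,(y+.5)/5-.5+245,z)
S=np.array([w(*p,71) for p in [(100,90),(587,88),(597,452),(99,453)]])
# 0=+x,+y ;1=+x,-y;2=-x,-y;3=-x,+y
c=S.mean(0); yv=(S[0]-S[1])+(S[3]-S[2]); 
yaw=np.arctan2(-yv[0],yv[1])
xv=(S[0]-S[3])+(S[1]-S[2]); print(S.round(1),'c',c,'yaw',yaw,np.arctan2(xv[1],xv[0]))
R=np.array([[np.cos(yaw),-np.sin(yaw)],[np.sin(yaw),np.cos(yaw)]])
print('dial pred',c[:2]+R@[0,45],'btn pred',c[:2]+R@[0,-60])
print('skirt',w(223,270,78),'btn',w(515,267,88))
a=w(165,288,117);b=w(218,268,117); d=a-b; print('mark',a,b,'ang world',np.arctan2(d[1],d[0]),'in unit',np.degrees(np.arctan2(d[1],d[0])-yaw))
o=get_obs(); Rt=cv2.Rodrigues(o['ee_rot'])[0]; print(Rt.round(3))
# height of button
D=np.load('pics/t0.npy'); m=camera_model('top'); Rc=cv2.Rodrigues(m['rvec'])[0]
def dw(u,v):
    r=np.linalg.inv(m['camera_matrix'])@[u,v,1]*np.median(D[v-1:v+2,u-1:u+2]); return Rc.T@(r-m['tvec'])
for p in [(393,298),(380,320),(330,300),(334,299),(350,290),(334,285)]: print(p,dw(*p).round(1))
E
```

```text
[[ 586.1   43.9   71. ]
 [ 583.4 -135.7   71. ]
 [ 451.1 -134.1   71. ]
 [ 454.2   46.4   71. ]] c [518.70804669 -44.87624967  71.        ] yaw -0.016117889737993715 -0.015513950653512798
dial pred [5.19433320e+02 1.17905267e-01] btn pred [ 517.74101518 -104.86845624]
skirt [5.19158073e+02 1.39299120e-01 7.80000000e+01] btn [ 518.05940362 -104.58565515   88.        ]
mark [512.69411952  21.30486348 117.        ] [519.26337426   2.69617595 117.        ] ang world 1.9101597901463359 in unit 110.36758122762431
[[ 0.419  0.908 -0.001]
 [ 0.908 -0.419 -0.001]
 [-0.002 -0.    -1.   ]]
(393, 298) [ 518.  -104.7   92.7]
(380, 320) [479.  -82.6  69.5]
(330, 300) [516.3   8.3 116.6]
(334, 299) [517.9   1.3 117. ]
(350, 290) [534.4 -29.3  70.8]
(334, 285) [ 5.44e+02 -2.00e-01  7.25e+01]
```

>>> move_arm:
  moves:
    - [[24.7,-59.0,-7],[0,0,-0.8],0]
    - [[24.7,-59.0,-7],[0,0,-0.8],0]
    - [[24.7,-59.0,-7],[0,0,-0.8],0]
    - [[24.7,-59.0,-7],[0,0,-0.8],0]
    - [[24.7,-59.0,-7],[0,0,-0.8],0]
    - [[24.7,-59.0,-7],[0,0,-0.8],0]
    - [[24.7,-59.0,-7],[0,0,-0.8],0]
    - [[24.7,-59.0,-7],[0,0,-0.8],0]
    - [[24.7,-59.0,-7],[0,0,-0.8],0]
    - [[24.7,-59.0,-7],[0,0,-0.8],0]
  squeeze: 60

```text
clock: 1.35
tool_pos: [512.8, 15.0, 162.9]
ee_rot: [-3.097, -0.528, -0.0]
contact_force: [0.8, 0.9, -0.3]
opening: 1.002
```

>>> move_arm:
  moves:
    - [[0,0,0],[0,0,0],0]
    - [[0,0,0],[0,0,0],0]

```text
clock: 1.6
tool_pos: [512.1, 17.2, 162.8]
ee_rot: [-3.096, -0.528, 0.002]
contact_force: [0.2, 0.1, -0.4]
opening: 0.999
```

```bash
cat >> h.py <<'E'
def st():
    o=get_obs(); R=cv2.Rodrigues(o['ee_rot'])[0]; print(round(o['clock'],2),o['tool_pos'].round(1),'jaw deg',np.degrees(np.arctan2(R[1,0],R[0,0])).round(2),'zax',R[:,2].round(3),'F',o['contact_force'].round(1),'T',o['torque'].round(3),'op',round(o['opening'],3),'q',o['qpos'].round(2))
E
python3 -c "from h import *; st()"
```

```text
1.6 [512.1  17.2 162.8] jaw deg 19.34 zax [-0.001  0.001 -1.   ] F [ 0.2  0.1 -0.4] T [0.003 0.038 0.022] op 0.999 q [-0.19 -0.    1.96  0.    1.18 -0.53]
```

>>> move_arm:
  moves:
    - [[0.72,-1.71,0],[0,0,0],0]
    - [[0.72,-1.71,-2],[0,0,0],0]
    - [[0.72,-1.71,-4.5],[0,0,0],0]
    - [[0.72,-1.71,-6.5],[0,0,0],0]
    - [[0.72,-1.71,-7.6],[0,0,0],0]
    - [[0.72,-1.71,-7.6],[0,0,0],0]

```text
clock: 2.35
tool_pos: [519.4, 0.2, 86.8]
ee_rot: [-3.096, -0.53, 0.002]
contact_force: [0.1, -0.2, 0.1]
opening: 1.003
```

```bash
python3 -c "
from h import *
st()
im,d=snap('top','t1'); a=cv2.resize(im[240:360,260:420],(640,480),interpolation=2)
cv2.imwrite('pics/t1c.png',a[:,:,::-1])
im,d=snap('scene','s1'); a=cv2.resize(im[130:290,240:440],(800,640),interpolation=2)[:600]
cv2.imwrite('pics/s1c.png',a[:,:,::-1])"
```

```text
2.35 [5.194e+02 2.000e-01 8.680e+01] jaw deg 19.41 zax [-0.001  0.    -1.   ] F [ 0.1 -0.2  0.1] T [ 0.032 -0.037 -0.005] op 1.003 q [-0.22  0.13  1.98 -0.    1.03 -0.56]
```

View pics/s1c.png

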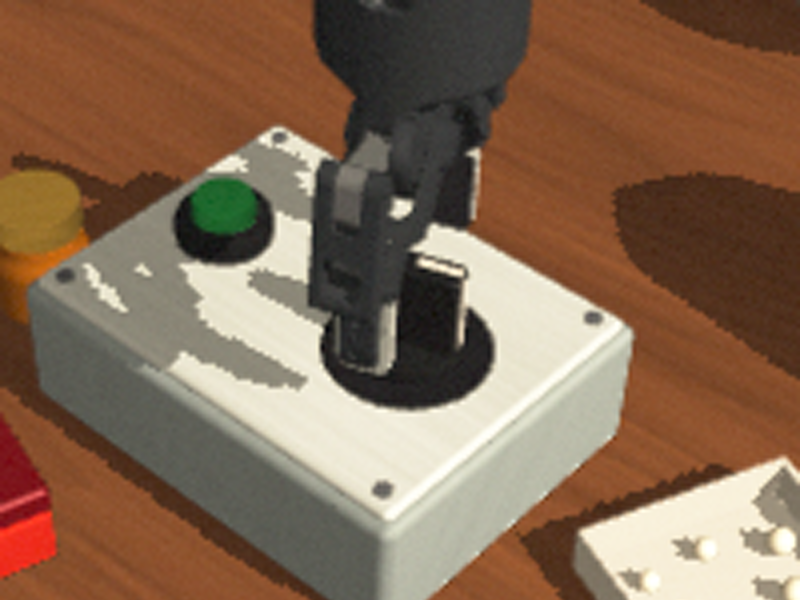

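The fingers straddle the bar, with one pad in front of it at (365,330) and the other behind it. Next I close on it.

>>> move_arm:
  moves:
    - [[0,0,0],[0,0,0],255]
    - [[0,0,0],[0,0,0],255]
    - [[0,0,0],[0,0,0],255]
    - [[0,0,0],[0,0,0],255]
    - [[0,0,0],[0,0,0],255]
    - [[0,0,0],[0,0,0],255]
    - [[0,0,0],[0,0,0],255]
    - [[0,0,0],[0,0,0],255]
  squeeze: 60

```text
clock: 3.45
tool_pos: [520.0, -0.1, 87.6]
ee_rot: [-3.097, -0.528, -0.001]
contact_force: [-0.1, 0.1, 3.1]
opening: 0.153
```

```bash
python3 -c "
from h import *
st()"
```

```text
3.45 [ 5.20e+02 -1.00e-01  8.76e+01] jaw deg 19.35 zax [ 0.001  0.    -1.   ] F [-0.1  0.1  3.1] T [ 0.3   -0.094 -0.26 ] op 0.153 q [-0.22  0.13  1.98  0.    1.03 -0.56]
```

>>> move_arm:
  moves:
    - [[0,0,0],[0,0,0.1],255]
    - [[0,0,0],[0,0,0.2],255]
    - [[0,0,0],[0,0,0.3],255]
    - [[0,0,0],[0,0,0.4],255]
    - [[0,0,0],[0,0,0.5],255]
    - [[0,0,0],[0,0,0.6],255]
    - [[0,0,0],[0,0,0.6],255]
    - [[0,0,0],[0,0,0.6],255]

```text
clock: 4.45
tool_pos: [520.6, 0.4, 87.6]
ee_rot: [2.802, 1.42, 0.004]
contact_force: [4.3, 3.1, 1.5]
opening: 0.151
```

```bash
python3 -c "
from h import *
st()"
```

```text
4.45 [5.206e+02 4.000e-01 8.760e+01] jaw deg 53.75 zax [ 0.002  0.001 -1.   ] F [4.3 3.1 1.5] T [ 0.55  -0.681 -0.014] op 0.151 q [-0.22  0.13  1.98  0.    1.03 -1.16]
```

>>> move_arm:
  moves:
    - [[0,0,0],[0,0,0.06],255]
    - [[0,0,0],[0,0,0.12],255]
    - [[0,0,0],[0,0,0.18],255]
    - [[0,0,0],[0,0,0.18],255]

```text
clock: 4.95
tool_pos: [520.7, 0.6, 87.6]
ee_rot: [2.663, 1.666, 0.005]
contact_force: [4.6, 4.6, -0.4]
opening: 0.154
```

```bash
python3 -c "
from h import *
st()"
```

```text
4.95 [520.7   0.6  87.6] jaw deg 64.08 zax [ 0.003  0.001 -1.   ] F [ 4.6  4.6 -0.4] T [ 0.753 -0.645  0.173] op 0.154 q [-0.22  0.13  1.98  0.    1.03 -1.34]
```

>>> move_arm:
  moves:
    - [[0,0,0],[0,0,0.03],255]
    - [[0,0,0],[0,0,0.06],255]
    - [[0,0,0],[0,0,0.06],255]

```text
clock: 5.32
tool_pos: [520.7, 0.6, 87.6]
ee_rot: [2.614, 1.742, 0.005]
contact_force: [4.7, 4.9, 0.3]
opening: 0.157
```

```bash
python3 -c "
from h import *
st()"
```

```text
5.33 [520.7   0.6  87.6] jaw deg 67.35 zax [ 0.003  0.002 -1.   ] F [4.7 4.9 0.3] T [ 0.897 -0.802 -0.514] op 0.157 q [-0.22  0.13  1.98  0.    1.03 -1.39]
```

>>> move_arm:
  moves:
    - [[0,0,0],[0,0,0.025],255]
    - [[0,0,0],[0,0,0.025],255]

```text
clock: 5.58
tool_pos: [520.7, 0.6, 87.6]
ee_rot: [2.591, 1.776, 0.005]
contact_force: [3.9, 5.7, -0.2]
opening: 0.151
```

```bash
python3 -c "
from h import *
st()
im,d=snap('top','t2'); a=cv2.resize(im[250:350,270:400],(780,600),interpolation=2)
cv2.imwrite('pics/t2c.png',a[:,:,::-1])"
```

```text
5.58 [520.7   0.6  87.6] jaw deg 68.85 zax [ 0.003  0.002 -1.   ] F [ 3.9  5.7 -0.2] T [ 0.911 -0.828 -0.104] op 0.151 q [-0.22  0.13  1.98  0.    1.03 -1.42]
```

View pics/t2c.png

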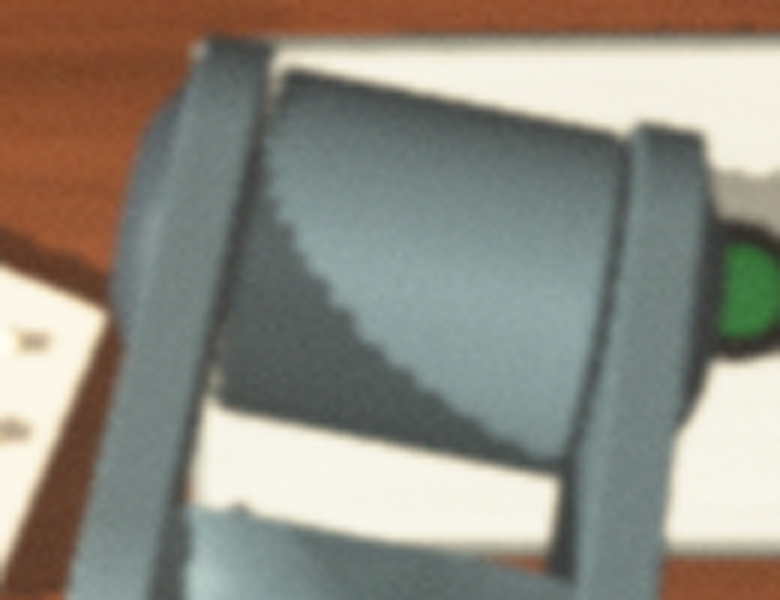

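The arm hides the dial from the top camera, so this view doesn't help. I'll average the torque readings instead.

```bash
cat >> h.py <<'E'
def tq(n=8):
    T=[];A=[]
    for i in range(n):
        get_image('scene'); o=get_obs(); T.append(np.r_[o['torque'],o['contact_force']]); R=cv2.Rodrigues(o['ee_rot'])[0]; A.append(np.degrees(np.arctan2(R[1,0],R[0,0])))
    T=np.array(T); print('T,F mean',T.mean(0).round(3),'Tz',T[:,2].round(2),'jaw',np.mean(A).round(2),'op',round(o['opening'],3),'t',round(o['clock'],2))
E
python3 -c "
from h import *
tq()"
```

```text
T,F mean [ 0.895 -0.735 -0.39   4.46   4.43   0.371] Tz [-0.35 -0.43 -0.39 -0.34 -0.41 -0.39 -0.45 -0.35] jaw 68.8 op 0.155 t 6.03
```

>>> move_arm:
  moves:
    - [[0,0,0],[0,0,0.02],255]
    - [[0,0,0],[0,0,0.02],255]

```text
clock: 6.28
tool_pos: [520.7, 0.7, 87.5]
ee_rot: [2.573, 1.801, 0.005]
contact_force: [5.6, 5.5, 2.6]
opening: 0.154
```

```bash
python3 -c "
from h import *
tq()"
```

```text
T,F mean [ 0.808 -0.748 -0.166  4.732  5.47  -0.196] Tz [-0.15 -0.1  -0.17 -0.18 -0.18 -0.2  -0.22 -0.12] jaw 70.0 op 0.157 t 6.67
```

```bash
python3 -c "
from h import *
im,d=snap('scene','s3'); a=cv2.resize(im[165:240,300:400],(800,600),interpolation=2)
cv2.imwrite('pics/s3c.png',a[:,:,::-1])"
```

```text
(no output)
```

View pics/s3c.png

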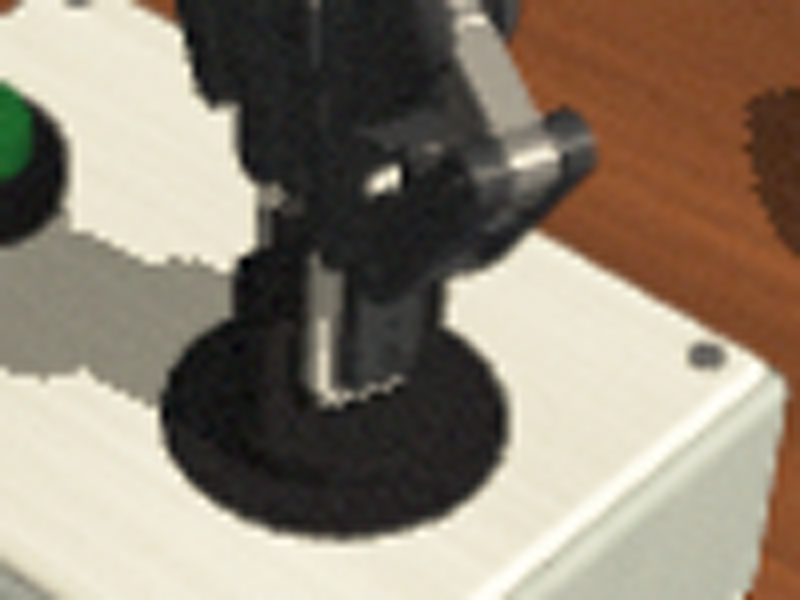

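>>> move_arm:
  moves:
    - [[0.1,0.1,0],[0,0,0],255]
    - [[0.1,0.1,0],[0,0,0],255]

```text
clock: 6.98
tool_pos: [520.9, 0.8, 87.6]
ee_rot: [2.572, 1.803, -0.0]
contact_force: [0.7, 0.9, 3.7]
opening: 0.154
```

```bash
python3 -c "
from h import *
tq(4);st()"
```

```text
T,F mean [ 0.142 -0.028 -0.195  0.175  0.933  4.665] Tz [-0.16 -0.18 -0.22 -0.22] jaw 70.06 op 0.154 t 7.17
7.17 [520.9   0.8  87.6] jaw deg 70.06 zax [ 0. -0. -1.] F [0.8 0.5 5.1] T [ 0.122 -0.034 -0.219] op 0.154 q [-0.22  0.13  1.98 -0.    1.03 -1.44]
```

>>> move_arm:
  moves:
    - [[0,0,0],[0,0,0.02],255]
    - [[0,0,0],[0,0,0.02],255]

```text
clock: 7.42
tool_pos: [520.9, 0.8, 87.5]
ee_rot: [2.554, 1.829, 0.0]
contact_force: [1.7, 2.1, 7.5]
opening: 0.156
```

```bash
python3 -c "
from h import *
tq(4);st()"
```

```text
T,F mean [ 0.07  -0.064 -0.326 -0.222  0.419  5.016] Tz [-0.44 -0.09 -0.38 -0.39] jaw 71.22 op 0.156 t 7.62
7.62 [520.9   0.8  87.6] jaw deg 71.23 zax [ 0. -0. -1.] F [-0.7  0.4  5.7] T [ 0.048 -0.038 -0.392] op 0.156 q [-0.22  0.13  1.98 -0.    1.03 -1.46]
```

>>> move_arm:
  moves:
    - [[0,0,0],[0,0,0.02],255]
    - [[0,0,0],[0,0,0.02],255]

```text
clock: 7.88
tool_pos: [521.0, 0.8, 87.5]
ee_rot: [2.535, 1.855, 0.001]
contact_force: [-0.8, 0.7, 5.6]
opening: 0.153
```

```bash
python3 -c "
from h import *
tq(4);st()"
```

```text
T,F mean [ 0.012 -0.064 -0.359 -0.508  1.361  5.683] Tz [-0.39 -0.35 -0.31 -0.39] jaw 72.37 op 0.153 t 8.07
8.07 [520.9   0.9  87.5] jaw deg 72.37 zax [ 0. -0. -1.] F [-0.5  0.6  5.8] T [-0.083 -0.109 -0.385] op 0.153 q [-0.22  0.13  1.98 -0.    1.03 -1.48]
```

>>> move_arm:
  moves:
    - [[0,0,0],[0,0,0.02],255]
    - [[0,0,0],[0,0,0.02],255]

```text
clock: 8.32
tool_pos: [520.9, 0.9, 87.5]
ee_rot: [2.517, 1.88, 0.001]
contact_force: [-0.3, 2.0, 5.6]
opening: 0.153
```

```bash
python3 -c "
from h import *
tq(4);st()"
```

```text
T,F mean [-0.047 -0.085 -0.414 -0.577  2.183  5.351] Tz [-0.41 -0.39 -0.46 -0.4 ] jaw 73.51 op 0.155 t 8.53
8.53 [520.9   0.9  87.5] jaw deg 73.51 zax [ 0.001 -0.    -1.   ] F [-1.4  2.   5.4] T [-0.053 -0.057 -0.402] op 0.155 q [-0.22  0.13  1.98  0.    1.03 -1.5 ]
```

>>> move_arm:
  moves:
    - [[0,0,0],[0,0,0],0]
    - [[0,0,0],[0,0,0],0]
    - [[0,0,0],[0,0,0],0]
    - [[0,0,0],[0,0,0],0]
    - [[0,0,0],[0,0,0],0]
    - [[0,0,4],[0,0,0],0]
    - [[0,0,9],[0,0,0],0]
    - [[0,14,9],[0,0,0],0]
    - [[0,25,9],[0,0,0],0]
    - [[0,25,9],[0,0,0],0]

```text
clock: 9.78
tool_pos: [520.7, 190.1, 177.8]
ee_rot: [2.517, 1.879, 0.001]
contact_force: [0.5, -0.4, -1.0]
opening: 1.005
```

```bash
python3 -c "
from h import *
st()
im,d=snap('top','t4'); a=cv2.resize(im[245:355,270:420],(800,587),interpolation=2)
a=cv2.resize(im[270:330,300:380],(800,600),interpolation=2)
cv2.imwrite('pics/t4c.png',a[:,:,::-1])"
```

```text
9.78 [520.7 190.1 177.8] jaw deg 73.48 zax [ 0.001  0.    -1.   ] F [ 0.5 -0.4 -1. ] T [ 0.019  0.002 -0.003] op 1.005 q [ 0.15  0.08  1.85 -0.    1.21 -1.14]
```

View pics/t4c.png

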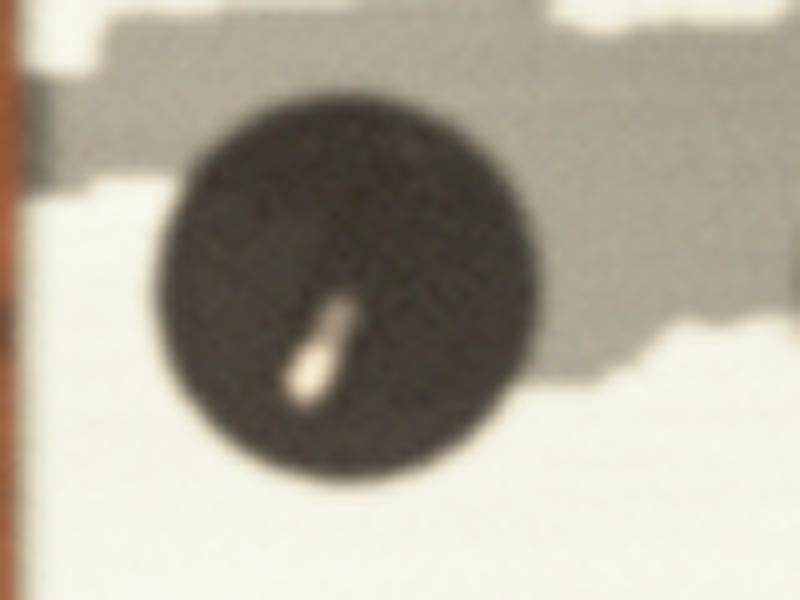

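The line runs from about (346,303) to (300,392), roughly 154° in the world frame. That matches notch zero, which should be at 154.1°. The torque at the stop never clearly passed 0.5 N m, so the grip may have lagged. I'll regrip on notch zero, better centred and aligned, and meet the stop again.

>>> move_arm:
  moves:
    - [[0,-6,0],[0,0,-0.08],0]
    - [[0,-12,0],[0,0,-0.164],0]
    - [[0,-18.9,0],[0,0,-0.164],0]
    - [[0,-18.9,0],[0,0,-0.164],0]
    - [[0,-18.9,0],[0,0,-0.164],0]
    - [[0,-18.9,-4],[0,0,-0.164],0]
    - [[0,-18.9,-7.5],[0,0,-0.164],0]
    - [[0,-18.9,-9.1],[0,0,-0.164],0]
    - [[0,-18.9,-9.1],[0,0,-0.164],0]
  squeeze: 80

```text
clock: 10.95
tool_pos: [520.2, 0.5, 85.5]
ee_rot: [-2.66, -1.669, 0.002]
contact_force: [-0.6, -0.0, -0.1]
opening: 0.997
```

```bash
python3 -c "
from h import *
st()"
```

```text
10.95 [5.202e+02 5.000e-01 8.550e+01] jaw deg 64.2 zax [-0.002  0.001 -1.   ] F [-0.6 -0.  -0.1] T [ 0.003  0.056 -0.003] op 0.997 q [-0.22  0.13  1.98  0.    1.03 -1.34]
```

>>> move_arm:
  moves:
    - [[0.03,0,0.1],[0,0,0],255]
    - [[0.03,0,0.1],[0,0,0],255]
    - [[0.03,0,0.1],[0,0,0],255]
    - [[0.03,0,0.1],[0,0,0],255]
    - [[0.03,0,0.1],[0,0,0],255]
    - [[0.03,0,0.1],[0,0,0],255]
    - [[0.03,0,0.1],[0,0,0],255]
  squeeze: 80

```text
clock: 11.82
tool_pos: [521.7, 0.0, 88.0]
ee_rot: [-2.662, -1.667, -0.003]
contact_force: [1.0, 4.7, 3.9]
opening: 0.15
```

```bash
python3 -c "
from h import *
tq(3);st()"
```

```text
T,F mean [ 0.753 -0.083  0.031  0.799  5.27   3.837] Tz [ 0.07  0.05 -0.02] jaw 64.11 op 0.151 t 11.97
11.97 [521.7   0.   88. ] jaw deg 64.11 zax [ 0.002  0.001 -1.   ] F [0.7 5.8 3.8] T [ 0.716 -0.056 -0.021] op 0.151 q [-0.22  0.13  1.98  0.    1.03 -1.34]
```

>>> move_arm:
  moves:
    - [[0,0,0],[0,0,0.03],255]
    - [[0,0,0],[0,0,0.06],255]
    - [[0,0,0],[0,0,0.06],255]

```text
clock: 12.35
tool_pos: [521.7, 0.1, 88.0]
ee_rot: [-2.612, -1.745, -0.004]
contact_force: [0.8, 5.6, 3.9]
opening: 0.15
```

```bash
python3 -c "
from h import *
tq(3);st()"
```

```text
T,F mean [ 0.902 -0.182 -0.343  0.973  5.43   4.235] Tz [-0.33 -0.37 -0.33] jaw 67.48 op 0.152 t 12.5
12.5 [5.218e+02 1.000e-01 8.810e+01] jaw deg 67.48 zax [ 0.002  0.002 -1.   ] F [1.4 5.3 4.4] T [ 0.903 -0.148 -0.328] op 0.152 q [-0.22  0.13  1.98  0.    1.03 -1.4 ]
```

>>> move_arm:
  moves:
    - [[0,0,0],[0,0,0.03],255]
    - [[0,0,0],[0,0,0.03],255]

```text
clock: 12.75
tool_pos: [521.7, 0.2, 88.0]
ee_rot: [-2.585, -1.784, -0.004]
contact_force: [0.7, 6.5, 5.1]
opening: 0.15
```

```bash
python3 -c "
from h import *
tq(3);st()"
```

```text
T,F mean [ 0.944 -0.139 -0.306  0.843  6.114  3.966] Tz [-0.35 -0.27 -0.3 ] jaw 69.22 op 0.149 t 12.9
12.9 [5.218e+02 2.000e-01 8.810e+01] jaw deg 69.21 zax [ 0.002  0.002 -1.   ] F [-0.2  6.3  3.8] T [ 0.957 -0.101 -0.304] op 0.149 q [-0.22  0.13  1.98  0.    1.03 -1.43]
```

>>> move_arm:
  moves:
    - [[-0.05,0.1,0],[0,0,0.025],255]
    - [[-0.05,0.1,0],[0,0,0.025],255]

```text
clock: 13.15
tool_pos: [521.8, 0.3, 88.1]
ee_rot: [2.561, 1.817, 0.004]
contact_force: [4.4, 2.3, 2.2]
opening: 0.149
```

```bash
python3 -c "
from h import *
tq(3);st();print(get_obs()['tau'].round(3))"
```

```text
T,F mean [ 0.449 -0.684 -0.197  4.203  2.912  2.863] Tz [-0.2  -0.18 -0.2 ] jaw 70.7 op 0.152 t 13.3
13.3 [5.218e+02 3.000e-01 8.810e+01] jaw deg 70.7 zax [ 0.003 -0.    -1.   ] F [4.  2.8 3.4] T [ 0.463 -0.699 -0.203] op 0.152 q [-0.22  0.13  1.98  0.    1.03 -1.45]
[ -1.698 -31.066 -24.329  -0.902   0.822  -0.188]
```

>>> move_arm:
  moves:
    - [[0,0,0],[0,0,0.03],255]
    - [[0,0,0],[0,0,0.03],255]

```text
clock: 13.55
tool_pos: [521.8, 0.4, 88.1]
ee_rot: [2.534, 1.854, 0.004]
contact_force: [5.2, 3.4, 2.7]
opening: 0.146
```

```bash
python3 -c "
from h import *
tq(3);st();print(get_obs()['tau'].round(3))"
```

```text
T,F mean [ 0.376 -0.709 -0.339  4.669  4.284  3.188] Tz [-0.32 -0.34 -0.36] jaw 72.39 op 0.147 t 13.7
13.7 [5.218e+02 4.000e-01 8.810e+01] jaw deg 72.39 zax [ 0.003  0.    -1.   ] F [4.7 4.6 2.6] T [ 0.374 -0.697 -0.36 ] op 0.147 q [-0.22  0.13  1.98  0.    1.03 -1.48]
[ -1.845 -31.03  -24.337  -0.993   0.835  -0.357]
```

>>> move_arm:
  moves:
    - [[0,0,0],[0,0,-0.03],255]
    - [[0,0,0],[0,0,-0.03],255]

```text
clock: 13.95
tool_pos: [521.8, 0.3, 88.1]
ee_rot: [2.561, 1.816, 0.004]
contact_force: [5.5, 2.9, 2.8]
opening: 0.155
```

```bash
python3 -c "
from h import *
tq(3)"
```

```text
T,F mean [ 0.534 -0.649 -0.337  4.382  3.45   1.272] Tz [-0.17 -0.45 -0.39] jaw 70.69 op 0.152 t 14.1
```

>>> move_arm:
  moves:
    - [[0,0,0],[0,0,-0.03],255]
    - [[0,0,0],[0,0,-0.03],255]

```text
clock: 14.35
tool_pos: [521.7, 0.3, 88.0]
ee_rot: [2.588, 1.778, 0.004]
contact_force: [4.3, 3.8, 3.5]
opening: 0.149
```

```bash
python3 -c "
from h import *
tq(3)"
```

```text
T,F mean [ 0.496 -0.826 -0.146  4.637  3.018  3.661] Tz [-0.18 -0.15 -0.11] jaw 69.02 op 0.15 t 14.5
```

>>> move_arm:
  moves:
    - [[0,0,0],[0,0,-0.04],255]
    - [[0,0,0],[0,0,-0.04],255]

```text
clock: 14.75
tool_pos: [521.7, 0.1, 88.1]
ee_rot: [2.623, 1.726, 0.003]
contact_force: [4.8, 2.1, 4.4]
opening: 0.153
```

```bash
python3 -c "
from h import *
tq(3)"
```

```text
T,F mean [ 0.49  -0.871 -0.43   4.889  1.9    3.771] Tz [-0.46 -0.4  -0.43] jaw 66.68 op 0.145 t 14.9
```

>>> move_arm:
  moves:
    - [[0,0,0],[0,0,0],255]
    - [[0,0,0],[0,0,0],255]
    - [[0,0,0],[0,0,0],255]
  squeeze: 115

```text
clock: 15.28
tool_pos: [521.7, 0.1, 88.2]
ee_rot: [2.623, 1.726, 0.003]
contact_force: [4.3, 2.8, 4.4]
opening: 0.144
```

```bash
python3 -c "
from h import *
tq(3)"
```

```text
T,F mean [ 0.476 -0.824 -0.423  4.646  2.121  4.52 ] Tz [-0.4  -0.45 -0.41] jaw 66.68 op 0.141 t 15.43
```

>>> move_arm:
  moves:
    - [[0,0,0],[0,0,0.02],255]
    - [[0,0,0],[0,0,0.035],255]
    - [[0,0,0],[0,0,0.035],255]

```text
clock: 15.8
tool_pos: [521.7, 0.2, 88.2]
ee_rot: [2.592, 1.772, 0.004]
contact_force: [4.9, 2.6, 5.0]
opening: 0.143
```

```bash
python3 -c "
from h import *
tq(4)"
```

```text
T,F mean [ 0.527 -0.9   -0.342  5.26   2.435  4.579] Tz [-0.38 -0.34 -0.31 -0.35] jaw 68.73 op 0.147 t 16.0
```

>>> move_arm:
  moves:
    - [[0,0,0],[0,0,0.02],255]
    - [[0,0,0],[0,0,0.035],255]
    - [[0,0,0],[0,0,0.035],255]

```text
clock: 16.38
tool_pos: [521.8, 0.3, 88.2]
ee_rot: [2.56, 1.818, 0.004]
contact_force: [6.3, 2.6, 3.9]
opening: 0.143
```

```bash
python3 -c "
from h import *
tq(4)"
```

```text
T,F mean [ 0.464 -0.966 -0.374  5.319  3.694  5.409] Tz [-0.47 -0.57 -0.11 -0.35] jaw 70.73 op 0.142 t 16.57
```

```bash
cat >> h.py <<'E'
def cloud(n='scene',k=6):
    D=[]
    for i in range(k):
        im,d=get_image(n); D.append(np.where(d>0,d,np.nan))
    d=np.nanmedian(D,0); m=camera_model(n); Rc=cv2.Rodrigues(m['rvec'])[0]; t=np.array(m['tvec']).ravel()
    v,u=np.mgrid[0:480,0:640]; p=np.stack([u,v,np.ones_like(u)],-1)@np.linalg.inv(m['camera_matrix']).T*d[...,None]
    return im,(p-t)@Rc
E
python3 - <<'E'
from h import *
im,P=cloud()
np.save('pics/P1.npy',P)
m=camera_model('scene');print('cam',-cv2.Rodrigues(m['rvec'])[0].T@np.array(m['tvec']).ravel())
c=np.array([521.5,.5]); q=P[...,:2]-c
a=np.radians(70.7+90); e=np.array([np.cos(a),np.sin(a)]); n=np.array([np.cos(a-np.pi/2),np.sin(a-np.pi/2)])
s=q@e; w=q@n; z=P[...,2]
for v in range(196,222,2):
    print(v,' '.join(f'{s[v,u]:.0f},{w[v,u]:.0f},{z[v,u]:.0f}' for u in range(326,360,2)))
E
```

```text
cam [952.03814873 338.3590755  586.04353685]
196 6,-57,69 9,-56,69 11,-53,70 -14,-6,116 -11,-4,116 -9,-2,117 -11,7,125 -12,16,132 -12,20,135 -8,20,133 -12,31,143 -12,36,147 -12,42,151 -12,47,155 -12,51,158 -7,50,155 5,37,141
198 2,-51,70 6,-50,70 -19,-3,116 -16,-1,117 -13,0,116 -11,1,116 -11,8,121 -12,16,128 -11,19,129 -7,19,129 -13,33,141 -12,36,143 -11,41,147 -12,48,152 -2,38,140 2,37,138 6,37,136
200 -0,-47,70 3,-46,69 -20,-1,114 -18,2,116 -16,4,116 -13,5,116 -11,8,117 -10,13,120 -7,14,120 -7,19,124 -13,34,138 -12,37,140 -12,43,144 -5,38,138 19,8,104 45,-23,70 48,-22,69
202 -2,-43,70 0,-41,70 -20,-1,110 -20,5,114 -17,7,115 -14,7,113 -10,8,113 -9,12,115 -7,14,116 -7,20,121 -3,19,119 -12,38,137 3,20,117 16,7,101 20,7,99 42,-20,69 45,-17,70
204 -5,-39,69 -2,-37,70 -19,-1,105 -19,5,110 -17,7,110 -13,7,109 -11,9,109 -10,12,112 -7,13,111 -7,20,116 -4,20,115 1,19,113 4,20,112 16,7,97 20,7,95 39,-14,70 43,-14,69
206 -8,-34,70 -5,-31,71 -20,-0,102 -20,6,107 -17,7,107 -13,7,105 -11,9,106 -9,12,107 -7,14,108 -7,19,112 -2,19,110 1,19,109 4,20,108 16,7,93 21,6,90 37,-10,70 39,-8,70
208 -10,-30
[... 397 characters left out ...]
95 -7,15,96 -7,20,100 -1,18,96 6,13,89 13,8,81 17,7,79 21,8,78 23,10,78 31,4,70
214 -17,-17,70 -19,-8,79 -20,-0,85 -19,6,90 -16,7,89 -12,6,87 -9,7,86 -9,12,90 -5,13,89 2,7,81 6,8,80 10,8,79 12,10,79 15,11,79 18,12,78 21,14,78 29,8,70
216 -20,-12,71 -21,-4,78 -20,0,81 -19,6,85 -16,7,85 -13,7,83 -9,7,81 -5,7,80 -2,7,79 1,9,79 4,11,79 7,13,79 10,14,79 13,15,79 15,17,79 20,16,77 26,12,70
218 -22,-8,71 -21,-3,74 -21,2,78 -19,5,81 -16,7,81 -12,6,78 -9,8,79 -7,10,79 -4,12,79 -1,13,79 2,14,79 4,16,79 7,18,79 10,19,79 13,20,78 21,15,70 24,16,70
220 -25,-4,71 -22,-3,71 -21,3,75 -20,7,78 -18,10,79 -15,11,79 -12,12,78 -9,14,78 -6,16,79 -3,17,79 -1,19,79 2,20,78 5,22,79 8,23,79 13,22,75 18,19,70 22,20,70
```

The depth data shows the bar's front face on both sides of the pad (s≈-17..-12 and 16..21). That lets me measure the dial's angle directly while it is gripped.

```bash
cat >> h.py <<'E'
def bar(P=None,c=(521.5,.5)):
    o=get_obs(); R=cv2.Rodrigues(o['ee_rot'])[0]; jaw=np.arctan2(R[1,0],R[0,0])
    if P is None: P=cloud(k=4)[1]
    q=P[...,:2].reshape(-1,2)-c; z=P[...,2].ravel(); a=jaw+np.pi/2
    for it in range(4):
        e=np.array([np.cos(a),np.sin(a)]); n=np.array([e[1],-e[0]]); s=q@e; w=q@n
        w0=7 if it==0 else np.median(w[k])
        k=(z>82)&(z<113)&(abs(w-w0)<(3 if it==0 else 1.5))&(abs(s)>12.5)&(abs(s)<20.5)
        f=np.polyfit(s[k],w[k],1); a-=np.arctan(f[0])
    print('bar world deg',np.degrees(a).round(2),'unit',(np.degrees(a)+.92).round(2),'jaw+90',np.degrees(jaw).round(2)+90,'n',(k&(s<0)).sum(),(k&(s>0)).sum(),'w',w0.round(2),'res',np.std(w[k]-np.polyval(f,s[k])).round(2))
E
python3 -c "
from h import *
bar(np.load('pics/P1.npy'))
bar(); tq(2)"
```

```text
bar world deg 159.58 unit 160.5 jaw+90 160.73000000000002 n 61 27 w 7.13 res 0.53
bar world deg 160.01 unit 160.93 jaw+90 160.73000000000002 n 65 27 w 6.92 res 0.57
T,F mean [ 0.557 -0.817 -0.254  4.872  4.239  3.516] Tz [-0.34 -0.17] jaw 70.73 op 0.142 t 17.18
```

The bar follows the jaw to within about 1°: the dial is at 161° in the unit frame, past the 158.5° needed and well below 170°. Next I turn it clockwise in stages.

>>> move_arm:
  moves:
    - [[0,0,0],[0,0,-0.1],255]
    - [[0,0,0],[0,0,-0.2],255]
    - [[0,0,0],[0,0,-0.3],255]
    - [[0,0,0],[0,0,-0.4],255]
    - [[0,0,0],[0,0,-0.5],255]
    - [[0,0,0],[0,0,-0.6],255]
    - [[0,0,0],[0,0,-0.6],255]
  squeeze: 80

```text
clock: 18.05
tool_pos: [521.0, -0.7, 88.2]
ee_rot: [2.981, 0.982, -0.001]
contact_force: [2.6, -0.9, 6.5]
opening: 0.146
```

```bash
python3 -c "
from h import *
tq(2);st()"
```

```text
T,F mean [-0.221 -0.265  0.067  1.421 -1.136  7.685] Tz [0.07 0.06] jaw 36.47 op 0.143 t 18.15
18.15 [520.9  -0.7  88.1] jaw deg 36.47 zax [ 0.    -0.003 -1.   ] F [ 1.  -1.3  7.5] T [-0.221 -0.252  0.06 ] op 0.143 q [-0.22  0.13  1.98 -0.    1.03 -0.85]
```

>>> move_arm:
  moves:
    - [[0,0,0],[0,0,-0.1],255]
    - [[0,0,0],[0,0,-0.2],255]
    - [[0,0,0],[0,0,-0.3],255]
    - [[0,0,0],[0,0,-0.4],255]
    - [[0,0,0],[0,0,-0.5],255]
    - [[0,0,0],[0,0,-0.6],255]
    - [[0,0,0],[0,0,-0.6],255]

```text
clock: 19.02
tool_pos: [519.7, -1.0, 88.1]
ee_rot: [3.138, 0.058, -0.006]
contact_force: [-3.5, -4.3, 14.0]
opening: 0.142
```

```bash
python3 -c "
from h import *
tq(2);st()"
```

```text
T,F mean [-0.486  0.679  0.322 -4.307 -2.462 12.191] Tz [0.17 0.47] jaw 2.15 op 0.143 t 19.12
19.12 [519.6  -1.   88.1] jaw deg 2.17 zax [-0.003 -0.003 -1.   ] F [-4.3 -2.  13.4] T [-0.531  0.701  0.474] op 0.143 q [-0.22  0.13  1.98 -0.    1.04 -0.25]
```

>>> move_arm:
  moves:
    - [[0,0,0],[0,0,-0.1],255]
    - [[0,0,0],[0,0,-0.2],255]
    - [[0,0,0],[0,0,-0.3],255]
    - [[0,0,0],[0,0,-0.4],255]
    - [[0,0,0],[0,0,-0.5],255]
    - [[0,0,0],[0,0,-0.6],255]
    - [[0,0,0],[0,0,-0.6],255]

```text
clock: 20.0
tool_pos: [518.4, -0.6, 88.1]
ee_rot: [3.014, -0.871, -0.01]
contact_force: [-9.9, -2.6, 19.4]
opening: 0.144
```

```bash
python3 -c "
from h import *
tq(2);st()"
```

```text
T,F mean [-0.234  1.638  0.2   -9.826 -1.856 15.427] Tz [0.21 0.19] jaw -32.21 op 0.146 t 20.1
20.1 [518.4  -0.6  88.1] jaw deg -32.21 zax [-0.007 -0.003 -1.   ] F [-9.6 -2.2 17.8] T [-0.236  1.579  0.187] op 0.146 q [-0.22  0.13  1.98 -0.    1.04  0.35]
```

>>> move_arm:
  moves:
    - [[-0.1,0,0.1],[0,0,-0.08],255]
    - [[-0.2,0,0.2],[0,0,-0.16],255]
    - [[-0.2,0,0.2],[0,0,-0.24],255]
    - [[-0.2,0,0.2],[0,0,-0.32],255]
    - [[-0.2,0,0.2],[0,0,-0.4],255]
    - [[-0.2,0,0.2],[0,0,-0.4],255]
    - [[-0.2,0,0.2],[0,0,-0.4],255]

```text
clock: 20.98
tool_pos: [517.4, 0.1, 88.2]
ee_rot: [2.782, -1.455, -0.003]
contact_force: [1.9, -2.3, -4.9]
opening: 0.144
```

```bash
python3 -c "
from h import *
tq(2);st()"
```

```text
T,F mean [-0.404 -0.484 -0.031  1.752 -2.178 -6.119] Tz [-0.02 -0.04] jaw -55.26 op 0.145 t 21.07
21.07 [5.174e+02 1.000e-01 8.820e+01] jaw deg -55.27 zax [-0.003 -0.001 -1.   ] F [ 2.  -2.6 -7.4] T [-0.433 -0.447 -0.042] op 0.145 q [-0.22  0.12  1.99 -0.    1.04  0.75]
```

>>> move_arm:
  moves:
    - [[0,0,0],[0,0,0],0]
    - [[0,0,0],[0,0,0],0]
    - [[0,0,0],[0,0,0],0]
    - [[0,0,0],[0,0,0],0]
    - [[0,0,0],[0,0,0],0]
    - [[0,0,4],[0,0,0],0]
    - [[0,0,9],[0,0,0],0]
    - [[0,6,9],[0,0,0],0]
    - [[0,14,9],[0,0,0],0]
    - [[0,20,9],[0,0,0],0]

```text
clock: 22.32
tool_pos: [518.5, 187.1, 179.7]
ee_rot: [-2.781, 1.46, -0.001]
contact_force: [1.2, 0.3, -0.4]
opening: 1.002
```

```bash
python3 -c "
from h import *
st()
im,d=snap('top','t5'); a=cv2.resize(im[250:340,295:415],(800,600),interpolation=2)
cv2.imwrite('pics/t5c.png',a[:,:,::-1])"
```

```text
22.32 [518.5 187.1 179.7] jaw deg -55.39 zax [ 0.001  0.    -1.   ] F [ 1.2  0.3 -0.4] T [ 0.044 -0.057 -0.024] op 1.002 q [ 0.14  0.07  1.86 -0.    1.22  1.11]
```

View pics/t5c.png

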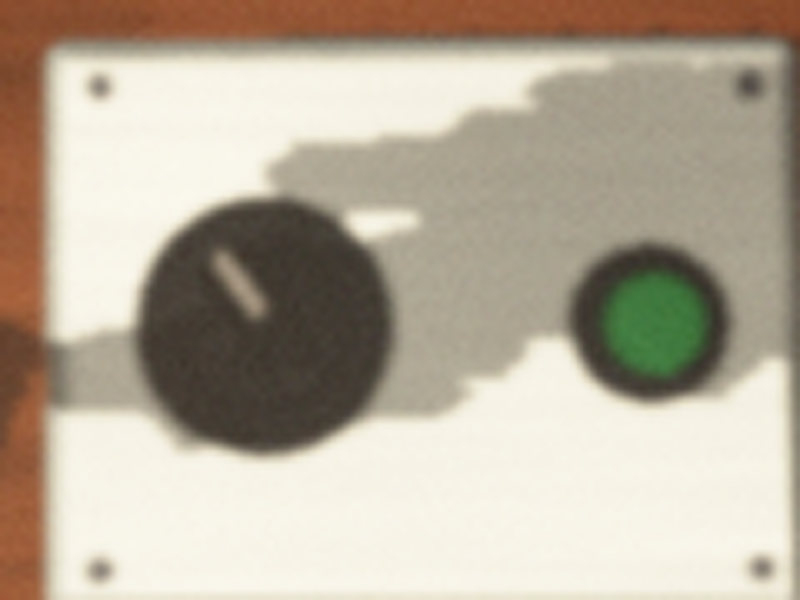

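The white line runs from (262,316) to (215,253), about 37° and in the fourth notch. The button is at (655,323). Next I shut the jaws and go above the button.

>>> move_arm:
  moves:
    - [[0,-6,0],[0,0,0],255]
    - [[0,-12,0],[0,0,0],255]
    - [[0,-18,0],[0,0,0],255]
    - [[0,-24,0],[0,0,0],255]
    - [[0,-29.2,0],[0,0,0],255]
    - [[0,-29.2,-2],[0,0,0],255]
    - [[0,-29.2,-5],[0,0,0],255]
    - [[0,-29.2,-7],[0,0,0],255]
    - [[0,-29.2,-7],[0,0,0],255]
    - [[0,-29.2,-7],[0,0,0],255]
  squeeze: 30

```text
clock: 23.62
tool_pos: [519.1, -106.8, 110.3]
ee_rot: [-2.782, 1.459, -0.002]
contact_force: [-0.3, 0.2, -0.0]
opening: -0.002
```

```bash
python3 -c "
from h import *
st();tq(2)"
```

```text
23.62 [ 519.1 -106.8  110.3] jaw deg -55.34 zax [ 0.001 -0.001 -1.   ] F [-0.3  0.2 -0. ] T [-0.026  0.026  0.01 ] op -0.002 q [-0.42  0.11  1.95 -0.    1.08  0.55]
T,F mean [-0.01   0.009 -0.01  -0.056  0.031 -0.405] Tz [-0.04  0.02] jaw -55.34 op 0.002 t 23.73
```

>>> move_arm:
  moves:
    - [[-0.1,0.2,-0.6],[0,0,0],255]
    - [[-0.1,0.2,-1.2],[0,0,0],255]
    - [[-0.1,0.2,-1.5],[0,0,0],255]
    - [[-0.1,0.2,-1.7],[0,0,0],255]
    - [[-0.1,0.2,-1.9],[0,0,0],255]
    - [[-0.1,0.2,-2.0],[0,0,0],255]
    - [[-0.1,0.2,-2.0],[0,0,0],255]

```text
clock: 24.6
tool_pos: [517.4, -104.6, 89.4]
ee_rot: [2.782, -1.459, -0.001]
contact_force: [-2.4, 0.9, 3.2]
opening: 0.0
```

>>> move_arm:
  moves:
    - [[0,0,-0.1],[0,0,0],255]
    - [[0,0,-0.2],[0,0,0],255]
    - [[0,0,-0.2],[0,0,0],255]

```text
clock: 24.98
tool_pos: [517.6, -104.6, 87.4]
ee_rot: [-2.782, 1.459, -0.0]
contact_force: [-1.8, 0.8, 4.3]
opening: 0.004
```

>>> move_arm:
  moves:
    - [[0,0,-0.05],[0,0,0],255]
    - [[0,0,-0.1],[0,0,0],255]
    - [[0,0,-0.1],[0,0,0],255]

```text
clock: 25.35
tool_pos: [517.6, -104.7, 86.4]
ee_rot: [-2.782, 1.459, -0.0]
contact_force: [-2.6, 2.1, 4.9]
opening: -0.003
```

>>> move_arm:
  moves:
    - [[0,0,-0.05],[0,0,0],255]
    - [[0,0,-0.1],[0,0,0],255]
    - [[0,0,-0.1],[0,0,0],255]

```text
clock: 25.72
tool_pos: [517.6, -104.7, 86.0]
ee_rot: [2.782, -1.459, -0.0]
contact_force: [-4.8, 1.7, 9.0]
opening: 0.001
```

The force rose to 9 N and the tool stopped descending at z = 86.0, so the button is fully in. I retreat and check.

>>> move_arm:
  moves:
    - [[0,0,0],[0,0,0],255]
    - [[0,0,1],[0,0,0],255]
    - [[0,0,4],[0,0,0],255]
    - [[0,0,9],[0,0,0],255]
    - [[0,6,10],[0,0,0],255]
    - [[0,12,10],[0,0,0],255]
    - [[0,18,10],[0,0,0],255]
    - [[0,24,10],[0,0,0],255]
    - [[0,29,10],[0,0,0],255]
    - [[0,29,10],[0,0,0],255]

```text
clock: 26.98
tool_pos: [517.2, 188.2, 185.1]
ee_rot: [-2.785, 1.452, -0.001]
contact_force: [-0.1, 0.4, 0.4]
opening: -0.003
```

```bash
python3 - <<'E'
from h import *
st()
im,d=snap('top','t6'); a=cv2.resize(im[200:360,220:460],(800,533),interpolation=2)
cv2.imwrite('pics/t6c.png',a[:,:,::-1])
P=cloud('top',3)[1]; b=P[296:301,391:396].reshape(-1,3); print('button top z',np.nanmedian(b[:,2]))
E
```

```text
26.98 [517.2 188.2 185.1] jaw deg -55.07 zax [ 0.001  0.    -1.   ] F [-0.1  0.4  0.4] T [-0.007  0.048 -0.05 ] op -0.003 q [0.14 0.06 1.85 0.   1.23 1.1 ]
button top z 91.45935985808667
```

View pics/t6c.png

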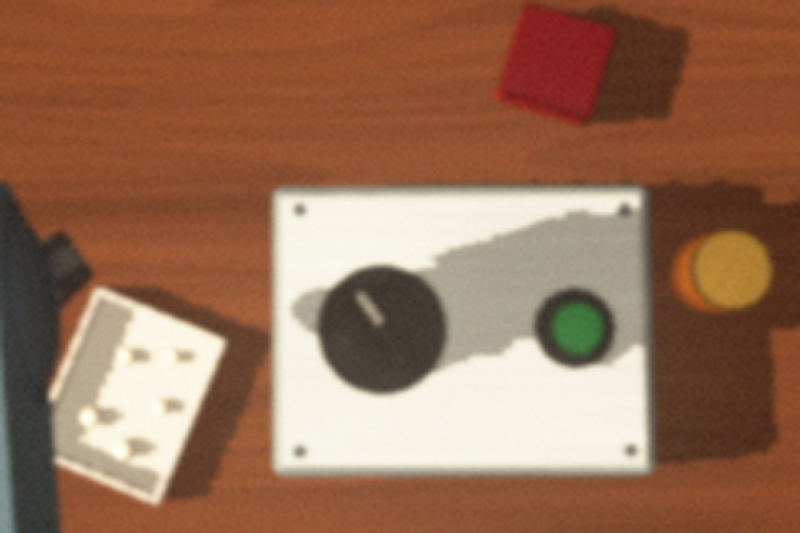

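The dial line, from (380,323) to (360,293), is unchanged. The button top is at about 91.5 mm, against 86 mm when pressed in. The ring box, jar and tray are where they were. I hand in.

```bash
python3 -c "
from rig import *
print(close_job())"
```

```text
the job is handed in; nothing more can be done
None
```

The dial is set to the fourth notch clockwise from its stop, the start button was pressed fully in and came back up, and the job is handed in at about 27 s of the 72 s allowed. The hand-in gave no verdict.

- **Meeting the stop:** I gripped the dial and turned it anticlockwise twice. The second time I measured the bar from depth images while it was gripped. It read about 161° in the unit's frame, roughly 6° past notch zero. The furthest jaw position reached, on the first pass, corresponds to about 164°, against the 170° limit.
- **Four clicks:** I turned the dial clockwise until torque at the wrist fell to about zero at the angle worked out for the fourth notch. After release, the white line read about 37° (target 36° ± 8°).
- **Start button:** I pressed until the tool stopped descending, at z = 86.0 mm with about 9 N. Its top then read 91.5 mm, against 92.7 mm at the start; that difference is within the camera's accuracy of about 2 mm.
- **Bystanders:** the tray, jar and ring box looked unmoved in the last picture, and the arm was clear of everything.

**Checks that disagreed:**
- The torque reading was noisy at the stop, mostly 0.2 to 0.45 N m with single readings up to 0.57, so it never clearly showed the jump above 0.5. I relied on the measured bar angle instead.
- I could not feel each click separately. The count rests on the angle and on the near-zero torque at the end.

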